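Hook the hanger arm into the slotted upright and hang up the headset

ROBOT

A 6-joint arm with a two-finger parallel gripper is mounted at the origin on the work surface. World frame = base frame: x ahead of the robot, y to its left, z up, the work surface at z = 0. Lengths are in mm, angles in rad, forces in N, time in s.
With the tool pointing down it reaches from about 325 to 900 mm from the base axis. Payload 3.5 kg.
Tool frame: the origin (TCP) lies between the finger pads; the fingertips stand 11 mm ahead of it and the grasp point (between the pads) lies 8 mm behind it; z points along the fingers, y is the line along which they close (so a half turn about z gives the same grasp; the last joint's range is limited). The gripper opens to 85 mm and grips with 20 to 120 N. Pads are 22 mm wide; open, the fingers measure 114 mm over their backs; the gripper's body (76 mm by 85 mm) begins 54 mm behind the grasp point. The pads swing forward as they close: fully open they stand 13 mm farther back than shut.
Start: joints at [1.116, 0.276, -0.026, 1.268, 0, 1.467], TCP at [215.374, 586.716, 242.313] pointing down, gripper open.
Joint ranges: [-3.12, 3.12], [-0.85, 1.88], [-1.08, 1.24], [-1.95, 2.15], [-1.57, 1.53], [-3.14, 3.14]. Speed limits (rad/s): [2.57, 2.57, 3.14, 3.14, 3.14, 3.14].

INTERFACE

Orientations are given as a rotation vector (axis times angle).
In Python, from station import bot, cams, nets gives the robot as it stands.
- The arm moves only by the tool jog_arm, never from a script. Its argument "moves" is a list of rows, each a list of 6 numbers: the shift along the tool's x, y, z each as a share of 20 cm, from -1 to 1, then the turn, a rotation vector about the tool's x, y, z each as a share of 360 degrees, from -1 to 1. In form: [[tx, ty, tz, rx, ry, rz], ...]. A call has 1 to 8 rows; each row shifts and turns the commanded pose from where the row before left it, along the tool's axes as they then stand; what a row does not reach is not made up. A row lasts 1/10 s, in which the tool goes at most 50 mm and 8.59 degrees, less where a joint would pass 70% of its speed; a pose out of reach is approached as far as the arm can. A call with a number of a shift or a turn outside -1 to 1 is refused whole. A call with a gripper value outside its range is refused whole. "hand" is the opening, from 0 (shut) to 1 (fully open), set as the call begins (left out, the last holds). The fingers move at their own pace and stop on an object; the grip force is fixed at half the most. Time passes only in rows, so rows that do not move let the fingers close. It gives the time, the measured TCP pose, the force, the opening and the grip force at its end, in the units of the state.
- bot.get_obs(): the state, without advancing time (a new reading comes with each control period).
- cams.snapshot(name): name is "scene" or "top" or "wrist"; returns a dict with "color" (384x512x3 uint8, blue, green, red), "range_z" (384x512 float32, mm along the optical axis (not along the pixel's ray), 0 where there is no reading), "fx", "fy", "cx", "cy" (pixels), "R" (3x3) and "t" (3): a world point X has camera coordinates R X + t; the wrist camera has in their place "hand_eye" (4x4, takes a point from camera to tool coordinates, whose origin is the TCP and whose axes are the flange's). Camera axes: x right, y down, z forward; pixel columns grow to the right and rows downward; lengths in mm; the calibration is good to about 2 mm. A picture is of the moment at which its call begins: read the wrist's pose just before it.
- bot.job_done(): hands the job in; it is judged then, once.
Trained networks look in the newest picture that a camera, given by its name, has taken for a name from the list of things; names that differ only in an ending like _2 or _b are one class to them, and where a whole thing is asked for, a point or a joint stands for the part that bears it (a point fixed in the world has none). Each returns a list of dicts, best first, with "p" (0 to 1); they miss things now and then, are a little off and sometimes report something else, mostly with a low value. They report only what shows in the picture. A call takes as long as a camera call. They do not tell look-alikes from the thing itself.
- nets.boxes_of(camera, query): "position" ([row, column] as shares, 0 to 1, of the picture: columns of its width, rows of its height, amid what is visible of it).
- nets.masks_of(camera, query): "region" (384x512 bool, what is visible of it) and "position" ([row, column] as shares, 0 to 1, of the picture: columns of its width, rows of its height, amid what is visible of it).
The state is a dict: "time_s": time; "joint_positions": joint angles; "joint_velocities": joint speeds; "joint_torque": joint torques, N m; "tcp_pos": TCP position; "eef_rot": TCP orientation; "ft_force": force on the tool from outside, world axes, zero at the start; "moment": the same for the moment, N m; "grip_width": opening from 0.0 (shut) to 1.0 (fully open); "finger_force": force on a finger pad.
Only numpy, scipy, OpenCV 4.12 (cv2) and the standard library are available. Lean on these libraries where they do the work, as an engineer would, in place of code of your own. Each camera call takes 0.05 s, during which the arm holds its last target. There are 200 camera calls.

TASK

Mount the long hanger arm on the slotted upright of the desk stand: push its two hook tabs through the top two slots and press it down until it is fully seated against the upright. Then hang the headset by its headband on the arm, between the arm's rib and its upturned tip, and let go so that it hangs still. Leave the short spare hanger and the other things on the desk where they are.

Things in the scene. Friction and masses are not known exactly. Their poses are not given: they have to be found in the camera images.
- stand: Fixed stand: white upright strip 60 mm wide (y), 6 mm thick, 345 mm high, on a steel foot 160 x 160 x 14 mm (45 mm of it in front). Origin at desk height under the centre of the strip's front face; x points through the strip to its rear, front faces -x, z up. One central column of 4 slots, 13 mm wide, 27 mm high, lower edges at z = 114, 164, 214, 264 mm; open behind.
- stand_seat (a point): Where the hanger's origin is when seated in the top two slots: stand (0, 0, 190) mm, on the strip's front face; up to 2 mm nearer the front by play. Seated, the hanger's axes are parallel to the stand's. The tabs pass the slots with the hanger 15.5 mm higher than this (3.5 mm spare up and down, 2.5 mm each side); then it goes down.
- stand_ledge (a point): Front lower edge, centre, of the plywood ledge on the strip: stand (-45, 0, 345) mm. The ledge is 170 mm wide and overhangs the strip's front face by 45 mm; with its lip it rises to z = 367 mm. A gripper pointing straight down at the hanger's rib would bump it: lean the tool some 35 degrees, fingers down and forward.
- hanger: Long hanger arm, steel, 0.25 kg, loose, standing on its arm's flat underside. Origin: bottom of the back plate's rear face, centre; x to the rear (tabs), z up. Back plate 5 mm thick, 44 wide, 92 high. Arm along -x to x = -145 mm, 24 wide, z 0 to 12; upturned tip x -145 to -135, top z = 26. Rib on the arm, 12 mm thick (y), x -20 to -70, top z = 60: grasp this.
- hanger_tab (a point): Rear end of the lower hook tab's neck, hanger (13, 0, 28) mm. Two tabs, 8 mm wide, 50 mm apart in height: necks x 0 to 13 mm, z 24 to 32 and 74 to 82; behind, lips x 8 to 13 mm hang 12 mm below the necks (to z = 12 and 62). Seated, the necks rest on the lower edges of the slots and the lips are behind the strip.
- hanger_web (a point): Point in the hanger's rib for grasping, hanger (-47, 0, 44) mm; squeeze across y (12 mm).
- hanger_saddle (a point): Top of the hanger's arm midway between rib and upturned tip, hanger (-103, 0, 12) mm: the headband's crown rests here, across the arm. By the play in the slots the mounted arm droops about 0.03 rad. Axes as the hanger's.
- headset: Rigid headset, black and grey, 0.28 kg, standing on its two ear cups. Origin on the desk midway between the cups; y from cup to cup, z up. 180 mm wide, 186 high; cups 52 mm long (x), 60 high, 120 apart inside. Headband 22 mm wide (x), crown flat for 60 mm (z 150 to 156), then sloping to the cups. On it a pad 26 (x) by 44 (y) mm, z 156 to 186: grasp it across y. Either way round.
- headset_crown (a point): Underside of the headband's crown, centre: headset (0, 0, 150) mm. Axes as the headset's.
- headset_pad (a point): In the headset's pad, 6 mm below its top: headset (0, 0, 180) mm.
- spare: Bystander: short spare hanger, like the long one but with an arm of only 70 mm and no upturned tip. Leave it.
- mug: Bystander: white mug, 80 mm wide, 90 mm high. Origin under its centre.
- tip_jar: Bystander: clear jar, 70 mm wide, 85 mm high. Origin under its centre.
- otoscope: Bystander: otoscope lying down, 160 mm long. Origin under its handle.
- pen_a: Bystander: pen 140 mm long. Origin under its centre.
- pen_b: Bystander: pen 140 mm long. Origin under its centre.
Not all that is in view belongs to the job. Of the things that look like the headset, the largest one is meant.

How it is judged (in metres and radians):
On the way, in this order (a step that is already met when the one before it is completed fails the run):
1. the hanger arm is hooked into the top two slots and fully down (x of hanger in the frame of stand between -0.005 and 0.002 m and y of hanger in the frame of stand between -0.006 and 0.006 m and z of hanger in the frame of stand between 0.185 and 0.194 m and angle between hanger's own z axis and vertical below 0.1 rad and angle between the x axis of hanger and the x axis of stand, either way round below 0.12 rad), for 0.3 s.
2. the headset hangs by its headband on the arm (x of headset_crown in the frame of hanger_saddle between -0.026 and 0.026 m and y of headset_crown in the frame of hanger_saddle between -0.03 and 0.03 m and z of headset_crown in the frame of hanger_saddle between -0.004 and 0.006 m and angle between headset's own z axis and vertical below 0.3 rad and linear speed of headset below 0.05 m/s), for 0.2 s.
At the end, for the whole second after the job is handed in: Hanger origin in stand frame: x -5..2, y +-6, z 185..194 mm; upright within 0.10 rad, square within 0.12. Headset crown underside relative to saddle: x +-26, y +-30, z -4..6 mm; tilt under 0.3 rad, speed under 0.05 m/s (all of step 1 and all of step 2); the robot touches nothing.
It fails at once if a bystander (spare hanger, mug, jar, otoscope, pen) is moved more than 40 mm (distance of any of spare, mug, tip_jar, otoscope, pen_a, pen_b from where it was at the start of the episode above 0.04 m).
It also fails if it takes over 72 s, if anything falls off the work surface, if the arm or the gripper's body presses on something with over 40 N, if the wrist force passes 120 N, or if a joint passes its speed limit or range.

## Working session

There is one attempt and no reset: what is moved stays moved. The work goes in short steps, Python scripts to look and compute and a tool call to move; the robot and the scene stay as the last step left them, time stands still between calls to the robot, and variables do not carry over. Pictures are saved under pics/ and viewed, at most 10 in all, crops included, and the job is handed in when it is done.

Besides the shell and the picture viewer there is one more tool, called after ">>>" as a command line: name --pt "numbers of a row" for each row, then --argument value for the rest. jog_arm: Moves the arm, as the interface text tells. Its arguments: {"type":"object","properties":{"moves":{"type":"array"},"hand":{"type":"number"}},"required":["moves"]}

```bash
ls; mkdir -p pics
cat > h.py <<'E'
import numpy as np, cv2
from scipy.spatial.transform import Rotation as Ro
from station import bot, cams, nets
def snap(n):
    o=bot.get_obs(); s=cams.snapshot(n)
    if 'hand_eye' in s:
        T=np.eye(4);T[:3,:3]=Ro.from_rotvec(o['eef_rot']).as_matrix();T[:3,3]=o['tcp_pos']
        M=T@np.array(s['hand_eye']); s['R']=M[:3,:3].T; s['t']=-M[:3,:3].T@M[:3,3]
    s['R']=np.array(s['R']);s['t']=np.array(s['t'])
    return s
def cloud(s):
    z=s['range_z'];v,u=np.mgrid[:z.shape[0],:z.shape[1]]
    c=np.stack([(u-s['cx'])/s['fx']*z,(v-s['cy'])/s['fy']*z,z],-1)
    w=(c-s['t'])@s['R']; w[z<=0]=np.nan
    return w
E
python3 - <<'E'
from h import *
print(bot.get_obs())
im=[]
for n in ['scene','top']:
    s=snap(n);im.append(s['color']);W=cloud(s)
    print(n,s['t'],s['R'].tolist(),s['fx'])
    for q in ['stand','hanger','headset','spare','mug','tip_jar','otoscope','pen_a']:
        for d in nets.masks_of(n,q):
            if d['p']<.3: continue
            P=W[d['region']];P=P[~np.isnan(P[:,0])]
            print(q,round(d['p'],2),np.round(np.array(d['position'])*[384,512]),d['region'].sum(),*( [np.percentile(P,[2,50,98],axis=0).round().tolist()] if len(P) else []))
    np.savez(n+'.npz',**s)
cv2.imwrite('pics/a.png',cv2.resize(im[0],None,fx=1.5,fy=1.5))
cv2.imwrite('pics/b.png',cv2.resize(im[1],None,fx=1.5,fy=1.5))
E
```

```text
pics
{'time_s': 0.0, 'joint_positions': array([ 1.11557925e+00,  2.77128199e-01, -2.78980371e-02,  1.26802929e+00,
        3.62125177e-05,  1.46737388e+00]), 'joint_velocities': array([-2.08545808e-03, -4.38534375e-04,  1.00577607e-05,  5.00962963e-04,
       -1.54190153e-04,  3.88402507e-04]), 'joint_torque': array([-7.46234332e-05, -4.45508373e+01,  2.95201099e+01,  1.63040170e-02,
       -9.19642798e-05, -2.67667147e-06]), 'tcp_pos': array([215.03644608, 586.02117512, 241.15459902]), 'eef_rot': array([-0.54963722, -3.09246826,  0.00339481]), 'ft_force': array([0.22041645, 0.47430014, 0.30129596]), 'moment': array([-0.07479409, -0.01828568,  0.02797165]), 'finger_force': 0.0, 'grip_width': 1.0026768977169598}
scene [-436.74822364   -5.06727742 1300.94810277] [[0.8892427392608415, 0.4573815965552757, -0.007030348812259418], [0.32467760715812216, -0.6419164729689075, -0.6946421331457183], [-0.3222294246060578, 0.6154228764546412, -0.7193211251272578]] 357.36235966058973
stand 0.74 [201. 323.] 5002 [[627.0, -16.0, 6.0], [690.0, 47.0, 195.0], [779.0, 150.0, 365.0]]
hanger 0.76 [170. 28
[... 1569 characters left out ...]
], [546.0, -202.0, 190.0]]
headset 0.67 [234. 306.] 278 [[362.0, -224.0, 24.0], [395.0, -169.0, 88.0], [437.0, -124.0, 127.0]]
headset 0.57 [146. 290.] 333 [[618.0, -175.0, 2.0], [656.0, -126.0, 84.0], [692.0, -69.0, 125.0]]
spare 0.82 [243. 259.] 202 [[327.0, -57.0, 5.0], [363.0, -41.0, 16.0], [391.0, -27.0, 94.0]]
mug 0.79 [136. 151.] 900 [[664.0, 256.0, -1.0], [704.0, 304.0, 37.0], [740.0, 361.0, 93.0]]
tip_jar 0.82 [139. 335.] 517 [[654.0, -298.0, 14.0], [678.0, -265.0, 83.0], [713.0, -237.0, 91.0]]
otoscope 0.82 [267. 351.] 532 [[274.0, -402.0, 16.0], [298.0, -319.0, 27.0], [323.0, -254.0, 39.0]]
pen_a 0.74 [270. 134.] 125 [[246.0, 284.0, 2.0], [288.0, 337.0, 9.0], [323.0, 380.0, 14.0]]
```

View pics/a.png

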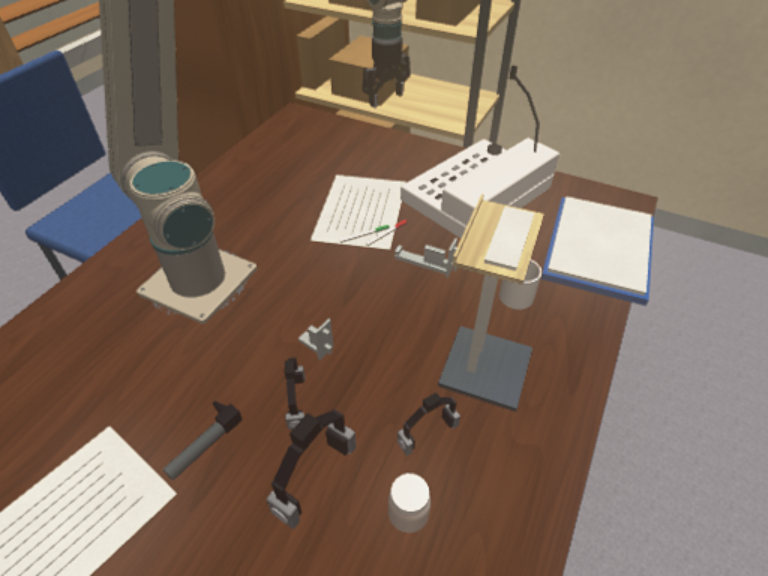

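View pics/b.png

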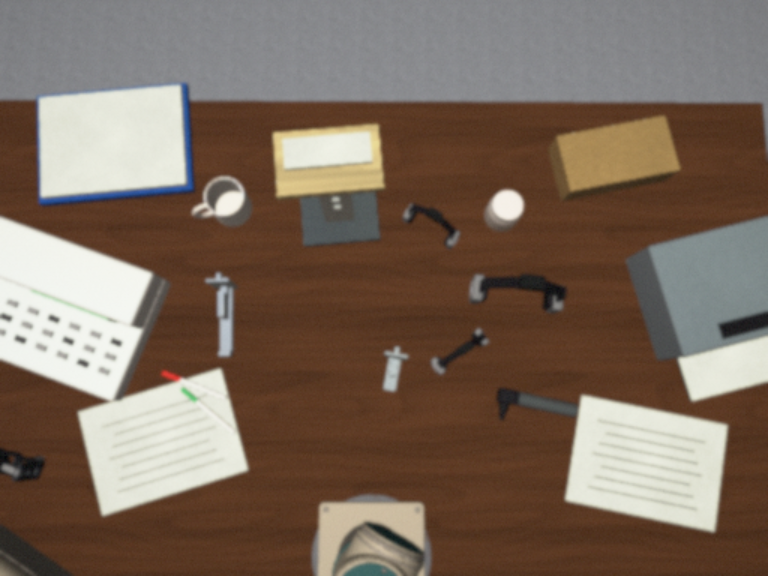

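The scene view shows the stand (px ~490,330), the long hanger (425,255), the spare (318,338) and the largest headset (310,460). In the top view the hanger is at (225,315) and the headset at (520,290). Next I fit rough poses.

```bash
cat > fit.py <<'E'
from h import *
def rect(P):
    r=cv2.minAreaRect(P.astype(np.float32)); return np.round(r[0],1),np.round(r[1],1),round(r[2],1)
def sel(W,lo,hi): 
    m=((W>lo)&(W<hi)).all(-1); return W[m]
E
python3 - <<'E'
from fit import *
for n in ['scene','top']:
    W=cloud(dict(np.load(n+'.npz')))
    L=sel(W,[560,-80,335],[800,250,400]); print(n,'ledge',rect(L[:,:2]),len(L))
    L=sel(W,[560,-80,8],[800,200,20]); print(n,'foot',rect(L[:,:2]),len(L),np.median(L[:,2]))
    S=sel(W,[640,0,40],[720,130,320])
    print('strip',len(S),np.percentile(S,[5,50,95],axis=0).round().tolist())
    H=sel(W,[380,265,6],[560,345,100]); print('hanger',rect(H[:,:2]),len(H))
    A=sel(W,[380,265,6],[520,345,70]);v=np.linalg.svd(A[:,:2]-A[:,:2].mean(0),full_matrices=False)[2][0];print('arm',A.mean(0).round(1),v, np.median(A[:,:2],axis=0))
    R=sel(W,[400,265,45],[535,345,70]);print('rib',rect(R[:,:2]),len(R))
    B=sel(W,[500,255,70],[570,345,100]);print('plate',rect(B[:,:2]),len(B))
    Pd=sel(W,[450,-400,170],[570,-200,200]);print('pad',rect(Pd[:,:2]),len(Pd),Pd[:,2].max())
    Pd=sel(W,[450,-400,5],[570,-190,200]);print('hs',rect(Pd[:,:2]),len(Pd))
E
```

```text
scene ledge (array([680.7,  68.6]), array([109.9, 173.7]), 5.1) 2295
scene foot (array([705.6,  70.6]), array([159.8, 164.1]), 5.0) 2048 13.560548224947894
strip 492 [[674.0, 37.0, 54.0], [683.0, 39.0, 176.0], [691.0, 94.0, 280.0]]
hanger (array([469.1, 294. ]), array([157.2,  44.8]), 4.9) 420
arm [467.1 294.9  27.1] [0.99997071 0.00765309] [476.2104234  294.40402328]
rib (array([499.8, 299.8]), array([69.8, 43.4]), 0.9) 88
plate (array([535.7, 299.6]), array([12.1, 45. ]), 2.8) 41
pad (array([ 515.2, -292.7]), array([43.5, 26.7]), 84.0) 250 189.26953984909807
hs (array([ 524.2, -294.2]), array([ 91.4, 180.8]), 1.1) 1478
top ledge (array([681.6,  68.5]), array([112.6, 170.4]), 5.4) 3156
top foot (array([708.4,  41.3]), array([254.4, 232.6]), 71.7) 1246 14.547422291045823
strip 315 [[669.0, 40.0, 52.0], [672.0, 67.0, 126.0], [676.0, 94.0, 194.0]]
hanger (array([469.3, 304.8]), array([176.6,  74.4]), 0.2) 563
arm [455.5 297.1  24.6] [-0.99969013  0.02489256] [457.00962718 295.11554432]
rib (array([499.5, 296.3]), array([66.2, 42.8]), 5.6) 109
plate (array([539.3, 301.5]), array([18.9, 44.5]), 3.6) 62
pad (array([ 516.1, -291.4]), array([43. , 27.2]), 83.1) 175 192.38798516219316
hs (array([ 510.7, -293.9]), array([116.4, 207.4]), 0.1) 957
```

```bash
cat >> h.py <<'E'
from math import cos,sin,radians
def pose_R(yaw,lean):
    """tool y along yaw'd +y, tool z = forward sin(lean), down cos(lean); degrees"""
    a,l=radians(yaw),radians(lean)
    f=np.array([cos(a),sin(a),0]);y=np.array([-sin(a),cos(a),0]);z=sin(l)*f-cos(l)*np.array([0,0,1.])
    return np.stack([np.cross(y,z),y,z],1)
def plan(p,R,step=45,base=None,deg=8):
    """rows from measured (or base) pose to p,R"""
    o=bot.get_obs()
    p0,R0=base or (np.array(o['tcp_pos']),Ro.from_rotvec(o['eef_rot']).as_matrix())
    w=Ro.from_matrix(R0.T@R).as_rotvec(); n=int(max(1,np.ceil(np.linalg.norm(p-p0)/step),np.ceil(np.degrees(np.linalg.norm(w))/deg)))
    Rk=R0; print('n',n,'dist',np.linalg.norm(p-p0).round(1),'deg',np.degrees(np.linalg.norm(w)).round(1))
    for k in range(n):
        t=Rk.T@(p-p0)/n/200
        print([*t.round(4).tolist(),*(w/n/2/np.pi).round(4).tolist()])
        Rk=Rk@Ro.from_rotvec(w/n).as_matrix()
    return p,R
E
python3 - <<'E'
from fit import *
W=cloud(dict(np.load('top.npz')))
B=sel(W,[380,335,-5],[640,420,200])
for y in range(335,420,15):
    b=B[abs(B[:,1]-y)<8]; print(y,[(round(b[abs(b[:,0]-x)<15,2].max(),0) if (abs(b[:,0]-x)<15).any() else None) for x in range(400,640,40)])
R=pose_R(4,35); web=np.array([494,297,44.]); z=R[:,2]
p=web+z*8-z*130
print(p); q=plan(p+[0,0,70],R)
plan(p,R,base=q)
E
```

```text
335 [np.float64(6.0), np.float64(8.0), np.float64(4.0), np.float64(6.0), np.float64(7.0), np.float64(10.0)]
350 [np.float64(8.0), np.float64(5.0), np.float64(7.0), np.float64(6.0), np.float64(7.0), np.float64(8.0)]
365 [np.float64(7.0), np.float64(6.0), np.float64(5.0), np.float64(8.0), np.float64(8.0), np.float64(6.0)]
380 [np.float64(7.0), np.float64(6.0), np.float64(6.0), np.float64(10.0), np.float64(9.0), np.float64(7.0)]
395 [np.float64(6.0), np.float64(7.0), np.float64(7.0), np.float64(10.0), np.float64(6.0), np.float64(9.0)]
410 [np.float64(5.0), np.float64(8.0), np.float64(6.0), np.float64(83.0), np.float64(7.0), np.float64(6.0)]
[424.19413358 292.11869831 143.9365494 ]
n 9 dist 362.2 deg 42.3
[-0.1653, -0.1137, 0.0158, -0.0023, -0.0106, -0.0072]
[-0.1586, -0.1213, 0.0249, -0.0023, -0.0106, -0.0072]
[-0.151, -0.1288, 0.0335, -0.0023, -0.0106, -0.0072]
[-0.1425, -0.136, 0.0414, -0.0023, -0.0106, -0.0072]
[-0.1331, -0.1429, 0.0486, -0.0023, -0.0106, -0.0072]
[-0.123, -0.1494, 0.0551, -0.0023, -0.0106, -0.0072]
[-0.1122, -0.1556, 0.0608, -0.0023, -0.0106, -0.0072]
[-0.1008, -0.1613, 0.0657, -0.0023, -0.0106, -0.0072]
[-0.0888, -0.1666, 0.0696, -0.0023, -0.0106, -0.0072]
n 2 dist 70.0 deg 0.0
[0.1004, 0.0, 0.1434, 0.0, 0.0, 0.0]
[0.1004, 0.0, 0.1434, 0.0, 0.0, 0.0]
```

>>> jog_arm --pt "-0.165 -0.114 0.016 -0.0023 -0.0106 -0.0072" --pt "-0.159 -0.121 0.025 -0.0023 -0.0106 -0.0072" --pt "-0.151 -0.129 0.033 -0.0023 -0.0106 -0.0072" --pt "-0.142 -0.136 0.041 -0.0023 -0.0106 -0.0072" --pt "-0.133 -0.143 0.049 -0.0023 -0.0106 -0.0072" --pt "-0.123 -0.149 0.055 -0.0023 -0.0106 -0.0072" --pt "-0.112 -0.156 0.061 -0.0023 -0.0106 -0.0072" --pt "-0.101 -0.161 0.066 -0.0023 -0.0106 -0.0072" --hand 0.6

```text
time_s: 1.7
tcp_pos: [401.5, 323.8, 217.2]
eef_rot: [-0.028, 2.596, 0.028]
ft_force: [0.6, 0.2, 0.5]
grip_width: 0.598
finger_force: 0.0
```

>>> jog_arm --pt "-0.089 -0.167 0.07 -0.0023 -0.0106 -0.0072" --pt "0.1 0 0.143 0 0 0" --pt "0.1 0 0.143 0 0 0" --pt "0 0 0 0 0 0" --pt "0 0 0 0 0 0"

```text
time_s: 2.2
tcp_pos: [423.7, 291.9, 143.4]
eef_rot: [-0.087, 2.532, 0.029]
ft_force: [-0.1, 0.1, 0.1]
grip_width: 0.604
finger_force: 0.0
```

Run:
```python
from fit import *
o=bot.get_obs();print(o['tcp_pos'],o['eef_rot'],Ro.from_matrix(pose_R(4,35)).as_rotvec(),o['time_s'],o['joint_positions'])
s=snap('wrist');W=cloud(s);cv2.imwrite('pics/c.png',s['color']);np.savez('w1.npz',**s)
print(s['R'].T@-s['t'])
H=sel(W,[380,250,-10],[570,345,110]);print(len(H))
for lo,hi in [(50,66),(70,100),(6,18)]:
    r=H[(H[:,2]>lo)&(H[:,2]<hi)]; print(lo,len(r), rect(r[:,:2]) if len(r)>4 else '', np.median(r[:,2]))
for d in nets.boxes_of('wrist','hanger_web')+nets.boxes_of('wrist','hanger_tab'): print(d)
```

```text
[423.68173113 291.86882536 143.41514474] [-0.0870222   2.53243298  0.02881966] [-0.08832917  2.52941653  0.02785008] 2.2 [ 0.64754617 -0.08803163 -0.8126875   0.31817035 -0.31681223  0.49254496]
[292.15508985 283.04686357 212.10543028]
25444
50 1588 (array([496.9, 301. ]), array([68.2, 43.9]), 2.5) 59.96074985631443
70 1458 (array([530.9, 302.5]), array([ 7.7, 44. ]), 0.5) 82.87573986206806
6 3412 (array([459.4, 300.1]), array([142.3,  43.5]), 2.1) 12.373286609554867
{'position': [0.4307, 0.5141], 'p': 0.75}
{'position': [0.4393, 0.5135], 'p': 0.94}
```

View pics/c.png

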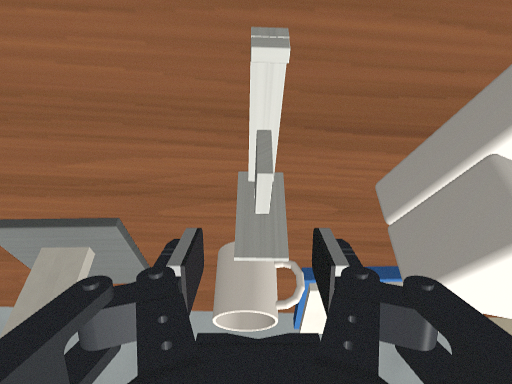

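The wrist picture shows the hanger centred between the fingers: tip at (270,42), rib top (264,160), plate (262,215).

Run:
```python
from fit import *
s=dict(np.load('w1.npz'));W=cloud(s)
a=sel(W,[395,250,9],[470,345,16]);print('arm',rect(a[:,:2]),len(a))
r=sel(W,[440,250,57],[524,345,63]);print('rib',rect(r[:,:2]),len(r))
t=sel(W,[380,250,23],[412,345,29]);print('tip',rect(t[:,:2]),len(t))
p=sel(W,[515,250,20],[545,345,100]);print('plate x med',[np.median(p[abs(p[:,1]-y)<4,0]).round(1) for y in (285,292,306,314)],p[:,:].min(0),p.max(0))
q=p[p[:,2]>66]; print('plate y',np.percentile(q[:,1],[0.5,99.5]))
```

```text
arm (array([438.2, 299.2]), array([64.4, 24. ]), 2.0) 2322
rib (array([488.5, 301. ]), array([50.3, 12. ]), 1.9) 677
tip (array([393.8, 297.7]), array([10.8, 24. ]), 0.6) 687
plate x med [np.float64(529.8), np.float64(529.5), np.float64(529.0), np.float64(528.8)] [526.93201978 280.43077461  20.00501347] [534.92287336 324.49601113  93.27122481]
plate y [280.62651323 324.19860241]
```

Run:
```python
from h import *
R=pose_R(2,35);z=R[:,2];web=np.array([486.5,301,44.]);p=web+8*z
q=plan(p-60*z,R); plan(p,R,base=q,step=22); print(p)
```

```text
n 2 dist 67.7 deg 2.0
[0.0218, 0.0095, 0.1676, 0.0019, 0.0002, 0.0021]
[0.0218, 0.0112, 0.1675, 0.0019, 0.0002, 0.0021]
n 3 dist 60.0 deg 0.0
[0.0, 0.0, 0.1, 0.0, 0.0, 0.0]
[0.0, 0.0, 0.1, 0.0, 0.0, 0.0]
[0.0, 0.0, 0.1, 0.0, 0.0, 0.0]
[491.08581623 301.16014023  37.44678365]
```

>>> jog_arm --pt "0.022 0.0095 0.168 0.0019 0.0002 0.0021" --pt "0.022 0.011 0.168 0.0019 0.0002 0.0021" --pt "0 0 0.1 0 0 0" --pt "0 0 0.1 0 0 0" --pt "0 0 0.1 0 0 0" --pt "0 0 0 0 0 0" --pt "0 0 0 0 0 0"

```text
time_s: 3.05
tcp_pos: [489.9, 300.0, 35.3]
eef_rot: [-0.044, 2.533, 0.011]
ft_force: [0.5, -1.0, -1.1]
grip_width: 0.598
finger_force: 0.0
```

>>> jog_arm --pt "0 0 0 0 0 0" --pt "0 0 0 0 0 0" --pt "0 0 0 0 0 0" --pt "0 0 0 0 0 0" --pt "0 0 0 0 0 0" --pt "0 0 0 0 0 0" --pt "0 0 0 0 0 0" --pt "0 0 0 0 0 0" --hand 0

```text
time_s: 3.85
tcp_pos: [489.3, 299.9, 35.4]
eef_rot: [-0.045, 2.533, 0.012]
ft_force: [-4.3, 0.7, 7.7]
grip_width: 0.131
finger_force: 61.7
```

```bash
cat >> h.py <<'E'
def T(R,p): M=np.eye(4);M[:3,:3]=R;M[:3,3]=p;return M
def yawT(x,y,z,deg): return T(Ro.from_euler('z',deg,degrees=True).as_matrix(),[x,y,z])
def tcp():
    o=bot.get_obs();return T(Ro.from_rotvec(o['eef_rot']).as_matrix(),o['tcp_pos'])
E
python3 - <<'E'
from h import *
G=np.linalg.inv(yawT(533.6,301.6,0,2))@tcp(); np.save('G.npy',G)
St=yawT(671,67.5,0,5.1)
base=(tcp()[:3,3],tcp()[:3,:3])
up=tcp();up[2,3]+=215
q=plan(up[:3,3],up[:3,:3],base=base)
M=St@T(np.eye(3),[-70,0,205.5])@G
plan(M[:3,3],M[:3,:3],base=q)
E
```

```text
n 5 dist 215.0 deg 0.0
[-0.1229, -0.0003, -0.1764, 0.0, 0.0, 0.0]
[-0.1229, -0.0003, -0.1764, 0.0, 0.0, 0.0]
[-0.1229, -0.0003, -0.1764, 0.0, 0.0, 0.0]
[-0.1229, -0.0003, -0.1764, 0.0, 0.0, 0.0]
[-0.1229, -0.0003, -0.1764, 0.0, 0.0, 0.0]
n 6 dist 252.2 deg 3.1
[-0.0359, -0.2041, 0.035, -0.0008, -0.0, -0.0012]
[-0.0344, -0.2045, 0.034, -0.0008, -0.0, -0.0012]
[-0.0329, -0.205, 0.0329, -0.0008, -0.0, -0.0012]
[-0.0314, -0.2054, 0.0318, -0.0008, -0.0, -0.0012]
[-0.0298, -0.2057, 0.0308, -0.0008, -0.0, -0.0012]
[-0.0283, -0.2061, 0.0297, -0.0008, -0.0, -0.0012]
```

>>> jog_arm --pt "-0.06 0 -0.09 0 0 0" --pt "-0.11 0 -0.15 0 0 0" --pt "-0.12 0 -0.176 0 0 0" --pt "-0.12 0 -0.176 0 0 0" --pt "-0.12 0 -0.176 0 0 0" --pt "-0.0845 0 -0.114 0 0 0"

```text
time_s: 4.45
tcp_pos: [489.2, 299.8, 252.1]
eef_rot: [-0.044, 2.533, 0.012]
ft_force: [2.2, -0.0, -1.0]
grip_width: 0.133
finger_force: 60.4
```

>>> jog_arm --pt "-0.018 -0.102 0.0175 -0.0004 0 -0.0006" --pt "-0.036 -0.204 0.035 -0.0008 0 -0.0012" --pt "-0.034 -0.204 0.034 -0.0008 0 -0.0012" --pt "-0.033 -0.205 0.033 -0.0008 0 -0.0012" --pt "-0.031 -0.205 0.032 -0.0008 0 -0.0012" --pt "-0.03 -0.206 0.031 -0.0008 0 -0.0012" --pt "-0.014 -0.103 0.015 -0.0004 0 -0.0006" --pt "0 0 0 0 0 0"

```text
time_s: 5.25
tcp_pos: [557.2, 54.3, 238.1]
eef_rot: [-0.107, 2.536, 0.028]
ft_force: [0.5, -0.4, -2.5]
grip_width: 0.13
finger_force: 60.3
```

>>> jog_arm --pt "0 0 0 0 0 0" --pt "0 0 0 0 0 0"

```text
time_s: 5.45
tcp_pos: [556.9, 58.2, 238.6]
eef_rot: [-0.114, 2.535, 0.031]
ft_force: [0.3, 0.1, -2.9]
grip_width: 0.136
finger_force: 60.3
```

Run:
```python
from fit import *
M=tcp();Hn=M@np.linalg.inv(np.load('G.npy'));print('pred hanger',Hn[:3,3].round(1),Ro.from_matrix(Hn[:3,:3]).as_euler('zyx',degrees=True).round(2),bot.get_obs()['joint_positions'].round(2))
ims=[]
for n in ['wrist','scene']:
    s=snap(n);np.savez(n+'2.npz',**s);ims.append(s['color']);W=cloud(s)
    for q in ['hanger','stand']:
        for d in nets.masks_of(n,q)[:1]:
            P=W[d['region']];P=P[~np.isnan(P[:,0])];print(n,q,d['p'],np.percentile(P,[2,50,98],axis=0).round().tolist())
c=ims[1][90:290,220:420]
cv2.imwrite('pics/d.png',np.hstack([ims[0],cv2.resize(c,(384,384))])[:, :] if 0 else cv2.resize(np.hstack([ims[0],cv2.resize(c,(384,384))]),(800,343)))
```

```text
pred hanger [600.9  62.2 203.1] [ 5.12  0.23 -0.11] [-0.05 -0.19 -0.67  0.49  0.08 -0.12]
wrist hanger 0.72 [[457.0, 40.0, 215.0], [499.0, 54.0, 219.0], [597.0, 68.0, 264.0]]
wrist stand 0.95 [[620.0, -9.0, 5.0], [674.0, 92.0, 14.0], [778.0, 150.0, 149.0]]
scene hanger 0.57 [[463.0, 38.0, 205.0], [564.0, 51.0, 219.0], [608.0, 76.0, 292.0]]
scene stand 0.72 [[625.0, -15.0, 1.0], [690.0, 48.0, 173.0], [780.0, 156.0, 364.0]]
```

View pics/d.png

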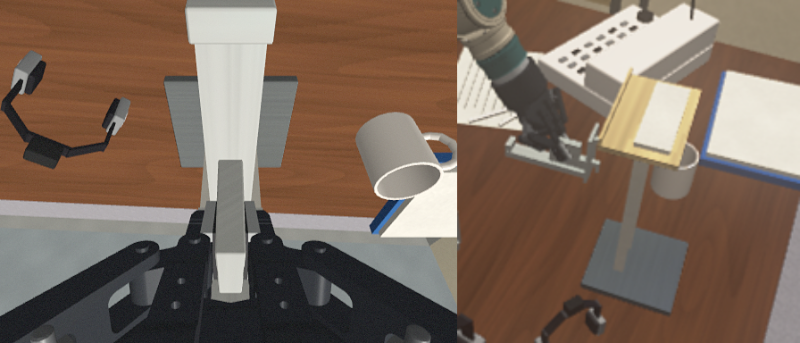

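Left (wrist): the held hanger runs from tip (232,20) to rib (230,210), with the foot plate and strip behind it. Right (scene): hanger in front of the strip, below the ledge.

Run:
```python
from fit import *
Hn=tcp()@np.linalg.inv(np.load('G.npy'))
for n in ['wrist','scene']:
    W=cloud(dict(np.load(n+'2.npz')));C=(W-Hn[:3,3])@Hn[:3,:3]
    print(n)
    for nm,lo,hi in [('armtop',[-132,-20,6],[-75,20,18]),('tiptop',[-150,-20,21],[-130,20,32]),('ribtop',[-70,-10,55],[-22,10,66]),('platetop',[-9,-30,86],[5,30,98]),('plate',[-12,-30,62],[5,30,98])]:
        p=sel(C,lo,hi)
        if len(p)<8: print(nm,len(p));continue
        k=np.polyfit(p[:,0],p[:,2],1)
        print(nm,len(p),'min',p.min(0).round(1),'max',p.max(0).round(1),'med',np.median(p,0).round(1),'slope',k.round(3),rect(p[:,:2]))
    # stand frame rough
    S=yawT(671,67.5,0,5.1);D=(W-S[:3,3])@S[:3,:3]
    for nm,lo,hi in [('strip',[-15,-45,25],[15,45,175]),('striphi',[-15,-45,290],[15,45,340]),('foot',[-60,-95,9],[130,95,18]),('ledge',[-60,-100,338],[90,100,372])]:
        p=sel(D,lo,hi)
        if len(p)>8: print(nm,len(p),np.percentile(p,[1,50,99],axis=0).round(1).tolist(),rect(p[:,:2]))
```

```text
wrist
armtop 8311 min [-129.1  -11.8    9.1] max [-75.   12.5  13.3] med [-108.6    0.4   11.3] slope [-1.0000e-03  1.1094e+01] (array([-102.1,    0.4]), array([54.1, 24.2]), 0.1)
tiptop 4759 min [-146.1  -11.8   21. ] max [-134.9   12.4   27.3] med [-141.7    0.4   25.1] slope [ 0.123 42.231] (array([-140.5,    0.3]), array([24.2, 11. ]), 89.3)
ribtop 1909 min [-70.   -8.1  55. ] max [-22.    8.7  66. ] med [-57.1   0.1  59.2] slope [-5.000e-03  5.914e+01] (array([-46. ,   0.2]), array([16.8, 48. ]), 89.8)
platetop 0
plate 0
strip 740 [[-1.5, -28.7, 84.5], [-0.2, 23.1, 134.8], [1.1, 31.1, 158.0]] (array([-0.4,  1.3]), array([60. ,  4.2]), 89.2)
foot 6651 [[-45.4, -77.5, 10.4], [12.9, 39.5, 14.4], [111.3, 79.9, 15.8]] (array([34.5,  1.2]), array([161.5, 160.2]), 0.0)
scene
armtop 137 min [-131.7  -15.2    6.3] max [-75.4  13.1  14.1] med [-103.9   -2.7   11.1] slope [ 0.    10.986] (array([-103.5,   -0.8]), array([28.2, 56.3]), 89.4)
tiptop 24 min [-144.4  -13.7   22.6] max [-134.1    8.4   27.2] med [-139.    -3.4   25.1] slope [-2.0000e-02  2.2264e+01] (array([-139.3,   -2.7]), array([22.3, 10.1]), 89.0)
ribtop 65 min [-65.9  -9.1  55. ] max [-22.6   9.8  65.6] med [-43.4  -0.2  59. ] slope [-0.106 54.945] (array([-44.2,   0.4]), array([43.3, 18.9]), 0.5)
platetop 30 min [ -4.5 -23.5  86.5] max [ 0.5 21.6 93.4] med [-1.6 -2.9 90.9] slope [-0.378 89.709] (array([-2. , -0.9]), array([45.1,  4.8]), 89.3)
plate 67 min [ -4.9 -23.5  63.4] max [ 4.8 21.6 93.4] med [-0.6 -7.8 84.9] slope [-1.315 81.356] (array([ 0.2, -0.9]), array([45.1,  9.5]), 88.6)
strip 194 [[-0.0, -31.7, 25.6], [8.3, -29.1, 105.9], [14.9, 26.1, 174.0]] (array([ 7.4, -3. ]), array([15.1, 58.4]), 0.0)
foot 2014 [[-43.2, -80.0, 9.7], [43.6, -12.3, 13.6], [113.2, 77.8, 17.4]] (array([34.7, -0.2]), array([163.3, 159.9]), 90.0)
ledge 2293 [[-44.3, -85.4, 347.0], [10.7, -17.3, 355.8], [63.7, 83.0, 367.3]] (array([ 9.7, -0.4]), array([110.1, 173.2]), 0.2)
```

```bash
cat > ins.py <<'E'
from h import *
import sys
G=np.load('G.npy'); G2=np.linalg.inv(T(np.eye(3),[-0.4,.35,-.9]))@G
St=yawT(670.6,68.7,0,5.1)
def hang(): return np.linalg.inv(St)@tcp()@np.linalg.inv(G2)
def to(x,y,z,step=12):
    M=St@T(np.eye(3),[x,y,z])@G2; return plan(M[:3,3],M[:3,:3],step)
def show():
    h=hang();o=bot.get_obs();print('hanger in stand',h[:3,3].round(1),Ro.from_matrix(h[:3,:3]).as_euler('zyx',degrees=True).round(2),o['ft_force'].round(1),o['time_s'])
E
python3 -c "
from ins import *
show();to(-35,0,205.5,20)"
```

```text
hanger in stand [-69.4   0.  203.4] [ 0.04  0.12 -0.12] [-0.3 -0.  -3.3] 5.75
n 2 dist 34.3 deg 0.2
[-0.0733, -0.0003, 0.0447, -0.0001, -0.0002, 0.0001]
[-0.0733, -0.0002, 0.0447, -0.0001, -0.0002, 0.0001]
```

>>> jog_arm --pt "-0.073 0 0.045 0 0 0" --pt "-0.073 0 0.045 0 0 0" --pt "0 0 0 0 0 0" --pt "0 0 0 0 0 0" --pt "0 0 0 0 0 0" --pt "0 0 0 0 0 0"

```text
time_s: 6.35
tcp_pos: [591.3, 60.5, 241.1]
eef_rot: [-0.113, 2.534, 0.031]
ft_force: [-0.1, -1.4, -2.6]
grip_width: 0.134
finger_force: 60.1
```

Run:
```python
from fit import *
import ins
ins.show();H=tcp()@np.linalg.inv(ins.G2);S=ins.St
for n in ['wrist','scene']:
    s=snap(n);np.savez(n+'3.npz',**s);W=cloud(s);C=(W-H[:3,3])@H[:3,:3];D=(W-S[:3,3])@S[:3,:3];print(n)
    for nm,A,lo,hi in [('armtop',C,[-132,-20,6],[-75,20,18]),('tiptop',C,[-150,-20,23],[-130,20,32]),('platetop',C,[-9,-30,86],[5,30,98]),('strip',D,[-15,-45,25],[15,45,175]),('foot',D,[-60,-95,9],[130,95,18])]:
        p=sel(A,lo,hi)
        if len(p)>8: print(nm,len(p),np.percentile(p,[1,50,99],axis=0).round(1).tolist(),rect(p[:,:2]))
ins.show()
c=cv2.resize(s['color'][90:200,260:380],(600,550),interpolation=cv2.INTER_CUBIC);cv2.imwrite('pics/e.png',c)
```

```text
hanger in stand [-35.9  -0.7 204.7] [-0.03  0.17 -0.12] [-0.1 -1.4 -2.6] 6.35
wrist
armtop 8200 [[-126.6, -11.9, 11.9], [-107.6, -0.0, 13.1], [-75.8, 11.7, 14.3]] (array([-1.013e+02, -1.000e-01]), array([24.1, 52.7]), 89.9)
tiptop 4730 [[-144.4, -11.7, 23.3], [-140.3, -0.1, 26.9], [-134.3, 11.5, 28.4]] (array([-1.392e+02, -1.000e-01]), array([24.1, 11. ]), 89.7)
strip 1376 [[-1.2, -29.8, 88.6], [0.1, 21.1, 151.0], [1.3, 29.9, 174.4]] (array([-0.1,  0. ]), array([ 3.5, 60.1]), 0.4)
foot 8000 [[-45.0, -78.7, 10.8], [11.7, 38.7, 14.4], [110.8, 78.8, 15.9]] (array([34.3,  0. ]), array([160.1, 160.2]), 0.1)
scene
armtop 154 [[-130.6, -14.9, 6.4], [-103.7, -4.9, 12.1], [-75.6, 11.4, 15.6]] (array([-103.4,   -1.3]), array([27.2, 56.2]), 89.2)
tiptop 27 [[-144.1, -13.3, 23.2], [-138.6, -3.4, 25.7], [-133.1, 9.1, 28.2]] (array([-138.6,   -2.2]), array([11. , 22.6]), 0.0)
strip 184 [[0.1, -33.0, 26.3], [8.2, -30.3, 106.3], [14.9, 24.9, 173.1]] (array([ 7.4, -3.3]), array([15.1, 61.1]), 0.1)
foot 2029 [[-43.1, -81.1, 9.5], [44.0, -13.6, 13.5], [113.4, 75.6, 17.4]] (array([34.9, -1.8]), array([163.4, 160. ]), 90.0)
hanger in stand [-35.6  -0.8 205. ] [-0.04  0.14 -0.12] [ 0.5 -0.3 -2.7] 6.45
```

View pics/e.png

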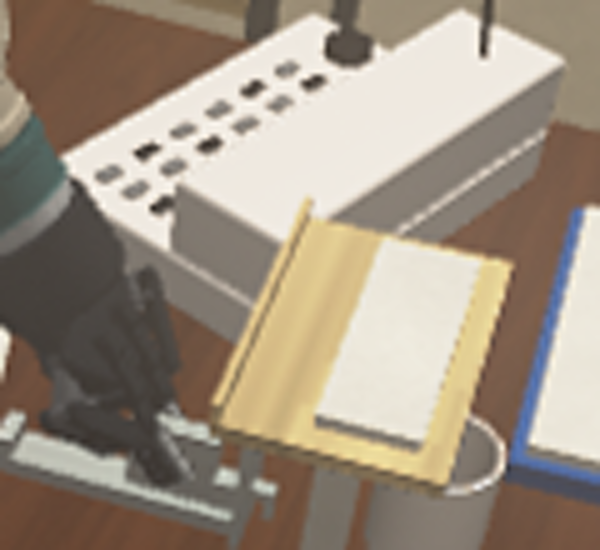

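The crop shows the hanger's plate and tabs (265,490) just short of the strip under the ledge, level and lined up. Now inserting.

```bash
sed -i 's/\[-0.4,.35,-.9\]/[.3,.3,0.]/' ins.py; python3 -c "
from ins import *
show();to(-16,0,205.5,7)"
```

```text
hanger in stand [-34.9  -0.9 205.9] [-0.04  0.14 -0.12] [ 0.5 -0.3 -2.7] 6.45
n 3 dist 18.9 deg 0.2
[-0.0253, 0.0013, 0.0185, -0.0001, -0.0001, 0.0]
[-0.0253, 0.0013, 0.0186, -0.0001, -0.0001, 0.0]
[-0.0253, 0.0013, 0.0186, -0.0001, -0.0001, 0.0]
```

>>> jog_arm --pt "-0.025 0.0015 0.0185 0 0 0" --pt "-0.025 0.0015 0.0185 0 0 0" --pt "-0.025 0.0015 0.0185 0 0 0" --pt "0 0 0 0 0 0" --pt "0 0 0 0 0 0" --pt "0 0 0 0 0 0" --pt "0 0 0 0 0 0"

```text
time_s: 7.15
tcp_pos: [610.4, 62.9, 240.8]
eef_rot: [-0.113, 2.533, 0.031]
ft_force: [0.6, 0.3, -3.3]
grip_width: 0.135
finger_force: 60.1
```

```bash
python3 -c "
from ins import *
show();to(-0.5,0,205.5,3.5)"
```

```text
hanger in stand [-15.9  -0.  205.3] [-0.04  0.14 -0.12] [ 0.6  0.3 -3.3] 7.15
n 5 dist 15.3 deg 0.2
[-0.0126, -0.0001, 0.0087, -0.0001, -0.0001, 0.0]
[-0.0126, -0.0001, 0.0087, -0.0001, -0.0001, 0.0]
[-0.0126, -0.0001, 0.0087, -0.0001, -0.0001, 0.0]
[-0.0126, -0.0001, 0.0087, -0.0001, -0.0001, 0.0]
[-0.0126, -0.0001, 0.0087, -0.0001, -0.0001, 0.0]
```

>>> jog_arm --pt "-0.0125 0 0.0087 0 0 0" --pt "-0.0125 0 0.0087 0 0 0" --pt "-0.0125 0 0.0087 0 0 0" --pt "-0.0125 0 0.0087 0 0 0" --pt "0 0 0 0 0 0" --pt "0 0 0 0 0 0" --pt "0 0 0 0 0 0"

```text
time_s: 7.85
tcp_pos: [622.7, 64.0, 240.8]
eef_rot: [-0.113, 2.533, 0.031]
ft_force: [0.0, 0.0, -2.7]
grip_width: 0.135
finger_force: 60.1
```

```bash
python3 -c "
from ins import *
show();to(-0.5,0,205.5,3.5)"
```

```text
hanger in stand [ -3.6  -0.  205.3] [-0.03  0.14 -0.12] [ 0.   0.  -2.7] 7.85
n 1 dist 3.0 deg 0.2
[-0.0126, -0.0004, 0.0084, -0.0003, -0.0004, 0.0001]
```

>>> jog_arm --pt "-0.006 0 0.0042 0 0 0" --pt "-0.006 0 0.0042 0 0 0" --pt "-0.004 0 0.0028 0 0 0" --pt "0 0 0 0 0 0" --pt "0 0 0 0 0 0"

```text
time_s: 8.35
tcp_pos: [625.7, 64.3, 240.5]
eef_rot: [-0.113, 2.535, 0.03]
ft_force: [-7.2, -0.5, 0.9]
grip_width: 0.132
finger_force: 61.1
```

```bash
python3 -c "
from ins import *
show();to(-0.5,0,189.5,3.5)"
```

```text
hanger in stand [-6.000e-01 -1.000e-01  2.049e+02] [-0.04  0.22 -0.13] [-7.2 -0.5  0.9] 8.35
n 5 dist 15.6 deg 0.3
[0.0089, 0.0, 0.0128, -0.0001, -0.0001, 0.0]
[0.0089, -0.0, 0.0128, -0.0001, -0.0001, 0.0]
[0.0089, -0.0, 0.0128, -0.0001, -0.0001, 0.0]
[0.0089, -0.0, 0.0128, -0.0001, -0.0001, 0.0]
[0.0089, -0.0, 0.0128, -0.0001, -0.0001, 0.0]
```

>>> jog_arm --pt "0.0033 0 -0.0023 0 0 0" --pt "0.0086 0 0.0123 0 0 0" --pt "0.0086 0 0.0123 0 0 0" --pt "0.0086 0 0.0123 0 0 0" --pt "0.0086 0 0.0123 0 0 0" --pt "0 0 0 0 0 0" --pt "0 0 0 0 0 0"

```text
time_s: 9.05
tcp_pos: [625.6, 64.2, 228.2]
eef_rot: [-0.113, 2.534, 0.03]
ft_force: [-1.2, 0.0, -3.7]
grip_width: 0.133
finger_force: 60.3
```

```bash
python3 -c "
from ins import *
show();to(-0.5,0,189.5,3.5)"
```

```text
hanger in stand [-7.000e-01 -1.000e-01  1.926e+02] [-0.05  0.19 -0.12] [-1.2  0.  -3.7] 9.05
n 1 dist 3.3 deg 0.2
[0.009, 0.0002, 0.0138, -0.0003, -0.0005, 0.0001]
```

>>> jog_arm --pt "0.0045 0 0.0065 0 0 0" --pt "0.0045 0 0.0065 0 0 0" --pt "0.003 0 0.0041 0 0 0" --pt "0 0 0 0 0 0" --pt "0 0 0 0 0 0"

```text
time_s: 9.55
tcp_pos: [625.7, 64.2, 225.3]
eef_rot: [-0.113, 2.533, 0.03]
ft_force: [-6.7, 0.4, 1.8]
grip_width: 0.131
finger_force: 61.3
```

```bash
python3 -c "
from ins import *
show()"
```

```text
hanger in stand [-5.000e-01 -1.000e-01  1.899e+02] [-0.03  0.09 -0.13] [-6.7  0.4  1.8] 9.55
```

>>> jog_arm --pt "0 0 0 0 0 0" --pt "0 0 0 0 0 0" --pt "0 0 0 0 0 0" --pt "0 0 0 0 0 0" --pt "0 0 0 0 0 0" --hand 0.6

```text
time_s: 10.05
tcp_pos: [626.2, 64.2, 225.1]
eef_rot: [-0.113, 2.532, 0.03]
ft_force: [-0.0, 0.1, -0.8]
grip_width: 0.6
finger_force: 0.0
```

>>> jog_arm --pt "0 0 -0.1 0 0 0" --pt "0 0 -0.15 0 0 0" --pt "0 0 -0.2 0 0 0" --pt "0 0 -0.2 0 0 0" --pt "0 0 0 0 0 0" --pt "0 0 0 0 0 0" --pt "0 0 0 0 0 0"

```text
time_s: 10.75
tcp_pos: [551.6, 58.1, 330.2]
eef_rot: [-0.113, 2.535, 0.031]
ft_force: [0.1, -0.3, 0.1]
grip_width: 0.596
finger_force: 0.0
```

Run:
```python
from fit import *
import ins
S=ins.St;s=snap('wrist');W=cloud(s);D=(W-S[:3,3])@S[:3,:3]
cv2.imwrite('pics/f.png',s['color'])
for nm,lo,hi in [('armtop',[-132,-20,190],[-75,20,210]),('tip',[-155,-20,205],[-130,20,225]),('ribtop',[-68,-9,242],[-22,9,257]),('plate',[-12,-28,262],[0,28,290])]:
    p=sel(D,lo,hi)
    if len(p)>8: print(nm,len(p),np.percentile(p,[1,50,99],axis=0).round(1).tolist(),rect(p[:,:2]),np.polyfit(p[:,0],p[:,2],1).round(3))
print(bot.get_obs()['tcp_pos'])
# headset
o=dict(np.load('top.npz'));W=cloud(o);P=sel(W,[450,-400,170],[570,-200,200]);print('pad',rect(P[:,:2]),np.median(P[:,2]))
C=sel(W,[450,-400,135],[570,-200,166]);print('crown',rect(C[:,:2]))
```

```text
armtop 1946 [[-127.5, -12.2, 197.5], [-104.7, -0.5, 199.2], [-75.5, 11.4, 200.9]] (array([-101.6,   -0.4]), array([53.1, 24. ]), 0.0) [2.90000e-02 2.02216e+02]
tip 739 [[-146.1, -12.3, 205.2], [-142.9, -0.4, 211.7], [-136.3, 11.1, 213.4]] (array([-141.2,   -0.5]), array([24. , 10.4]), 89.7) [  0.362 262.521]
ribtop 551 [[-67.8, -6.0, 247.6], [-47.6, -0.4, 248.9], [-22.8, 5.7, 250.4]] (array([-45. ,  -0.1]), array([11.7, 45.9]), 89.1) [3.20000e-02 2.50359e+02]
plate 1659 [[-8.7, -26.6, 262.2], [-6.9, 0.5, 275.5], [-0.0, 27.3, 289.7]] (array([-4.6,  0. ]), array([ 9.2, 55.9]), 0.0) [  1.109 281.26 ]
[551.43677463  58.12287304 329.59093702]
pad (array([ 516.1, -291.4]), array([43. , 27.2]), 83.1) 186.1486244121939
crown (array([ 515.5, -291.4]), array([116.6,  23.8]), 83.0)
```

View pics/f.png

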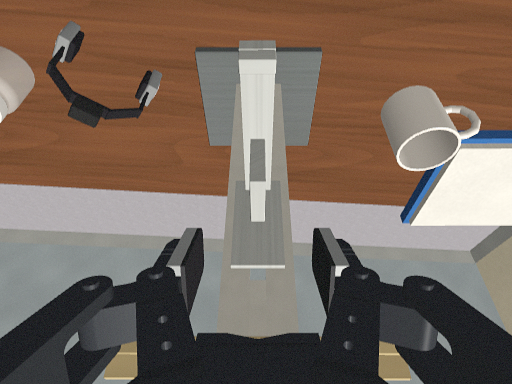

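The hanger is seated and droops 0.03 rad as expected: tip (258,50), plate against the strip. Now the headset.

Run:
```python
from h import *
R=pose_R(-6.5,20);z=R[:,2];pad=np.array([515.8,-291.5,182.])
plan(pad-110*z,R)
```

```text
n 8 dist 355.8 deg 18.6
[0.0691, -0.2109, -0.0133, 0.0018, 0.005, 0.0036]
[0.0647, -0.2125, -0.0088, 0.0018, 0.005, 0.0036]
[0.0601, -0.214, -0.0044, 0.0018, 0.005, 0.0036]
[0.0553, -0.2154, -0.0002, 0.0018, 0.005, 0.0036]
[0.0503, -0.2165, 0.0039, 0.0018, 0.005, 0.0036]
[0.0452, -0.2176, 0.0079, 0.0018, 0.005, 0.0036]
[0.04, -0.2184, 0.0117, 0.0018, 0.005, 0.0036]
[0.0346, -0.2191, 0.0153, 0.0018, 0.005, 0.0036]
```

>>> jog_arm --pt "0.069 -0.211 -0.013 0.0018 0.005 0.0036" --pt "0.065 -0.212 -0.009 0.0018 0.005 0.0036" --pt "0.06 -0.214 -0.004 0.0018 0.005 0.0036" --pt "0.055 -0.215 0 0.0018 0.005 0.0036" --pt "0.05 -0.216 0.004 0.0018 0.005 0.0036" --pt "0.045 -0.218 0.008 0.0018 0.005 0.0036" --pt "0.04 -0.218 0.012 0.0018 0.005 0.0036" --pt "0.035 -0.219 0.015 0.0018 0.005 0.0036" --hand 0.85

```text
time_s: 11.6
tcp_pos: [478.3, -288.6, 284.8]
eef_rot: [0.161, 2.786, -0.026]
ft_force: [1.1, 0.2, -0.3]
grip_width: 0.851
finger_force: 0.0
```

>>> jog_arm --pt "0 0 0 0 0 0" --pt "0 0 0 0 0 0" --pt "0 0 0 0 0 0" --pt "0 0 0 0 0 0"

```text
time_s: 12.0
tcp_pos: [479.3, -285.6, 286.6]
eef_rot: [0.156, 2.784, -0.027]
ft_force: [0.1, 0.3, 0.8]
grip_width: 0.851
finger_force: 0.0
```

Run:
```python
from fit import *
s=snap('wrist');W=cloud(s);cv2.imwrite('pics/g.png',s['color'])
P=sel(W,[470,-350,181],[570,-230,194]);print('pad',rect(P[:,:2]),np.median(P[:,2]),len(P))
C=sel(W,[450,-340,150],[570,-240,162]);print('crown',rect(C[:,:2]),np.median(C[:,2]))
r=cv2.minAreaRect(P[:,:2].astype(np.float32))
R=pose_R(-6.5,20);z=R[:,2];pad=np.array([*r[0],182.])
p=pad+8*z; q=plan(p-60*z,R); plan(p,R,20,base=q)
```

```text
pad (array([ 513.9, -291.1]), array([44. , 25.8]), 84.0) 186.08236551721012 1686
crown (array([ 513.8, -291. ]), array([78.2, 25.3]), 83.4) 155.64983840998335
n 2 dist 58.6 deg 0.3
[0.0085, -0.0039, 0.1462, 0.0001, 0.0004, 0.0001]
[0.0081, -0.0038, 0.1462, 0.0001, 0.0004, 0.0001]
n 4 dist 60.0 deg 0.0
[-0.0, 0.0, 0.075, 0.0, 0.0, 0.0]
[-0.0, 0.0, 0.075, 0.0, 0.0, 0.0]
[-0.0, 0.0, 0.075, 0.0, 0.0, 0.0]
[-0.0, 0.0, 0.075, 0.0, 0.0, 0.0]
```

View pics/g.png

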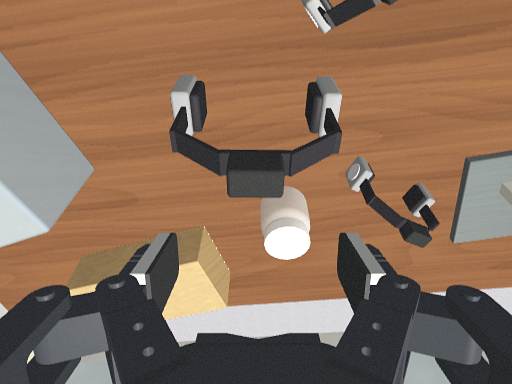

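The big headset's pad (256,172) is centred between the open fingers, with the jar (285,225) well beyond it. I'll descend and grip.

>>> jog_arm --pt "0.0085 -0.004 0.146 0 0.0004 0" --pt "0.008 -0.004 0.146 0 0.0004 0" --pt "0 0 0.075 0 0 0" --pt "0 0 0.075 0 0 0" --pt "0 0 0.075 0 0 0" --pt "0 0 0.075 0 0 0" --pt "0 0 0 0 0 0" --pt "0 0 0 0 0 0"

```text
time_s: 12.85
tcp_pos: [516.6, -292.0, 175.0]
eef_rot: [0.157, 2.788, -0.028]
ft_force: [-0.6, -0.2, 0.3]
grip_width: 0.85
finger_force: 0.0
```

>>> jog_arm --pt "0 0 0 0 0 0" --pt "0 0 0 0 0 0" --pt "0 0 0 0 0 0" --pt "0 0 0 0 0 0" --pt "0 0 0 0 0 0" --pt "0 0 0 0 0 0" --hand 0

```text
time_s: 13.45
tcp_pos: [517.3, -292.9, 176.4]
eef_rot: [0.157, 2.786, -0.028]
ft_force: [-0.5, 4.7, 5.3]
grip_width: 0.503
finger_force: 61.7
```

```bash
cat > hs.py <<'E'
from h import *
St=yawT(670.6,68.7,0,5.1)
def hcoord():
    h=np.linalg.inv(St)@tcp()@np.linalg.inv(np.load('G3.npy'));o=bot.get_obs()
    print('headset in stand',h[:3,3].round(1),Ro.from_matrix(h[:3,:3]).as_euler('zyx',degrees=True).round(2),o['ft_force'].round(1),o['time_s'])
def to(x,y,z,step=40,base=None):
    M=St@T(np.eye(3),[x,y,z])@np.load('G3.npy'); return plan(M[:3,3],M[:3,:3],step,base)
E
python3 - <<'E'
from hs import *
np.save('G3.npy',np.linalg.inv(yawT(513.9,-291.1,0,-6.4))@tcp())
hcoord()
M=tcp();M[2,3]+=150;q=plan(M[:3,3],M[:3,:3]);to(-250,0,125,40,q)
E
```

```text
headset in stand [-188.1 -344.4   -0. ] [-11.5   0.   -0. ] [-0.5  4.7  5.3] 13.45
n 4 dist 150.0 deg 0.0
[-0.0646, -0.0001, -0.176, 0.0, 0.0, 0.0]
[-0.0646, -0.0001, -0.176, 0.0, 0.0, 0.0]
[-0.0646, -0.0001, -0.176, 0.0, 0.0, 0.0]
[-0.0646, -0.0001, -0.176, 0.0, 0.0, 0.0]
n 9 dist 351.5 deg 11.5
[0.0723, 0.181, -0.0118, -0.0012, -0.0, -0.0033]
[0.0685, 0.1825, -0.0104, -0.0012, -0.0, -0.0033]
[0.0647, 0.184, -0.009, -0.0012, -0.0, -0.0033]
[0.0608, 0.1854, -0.0076, -0.0012, -0.0, -0.0033]
[0.0569, 0.1867, -0.0062, -0.0012, -0.0, -0.0033]
[0.053, 0.1879, -0.0047, -0.0012, -0.0, -0.0033]
[0.0491, 0.189, -0.0033, -0.0012, -0.0, -0.0033]
[0.0451, 0.19, -0.0018, -0.0012, -0.0, -0.0033]
[0.0411, 0.1909, -0.0004, -0.0012, -0.0, -0.0033]
```

>>> jog_arm --pt "-0.032 0 -0.088 0 0 0" --pt "-0.065 0 -0.176 0 0 0" --pt "-0.065 0 -0.176 0 0 0" --pt "-0.065 0 -0.176 0 0 0" --pt "-0.032 0 -0.088 0 0 0" --pt "0 0 0 0 0 0"

```text
time_s: 14.05
tcp_pos: [518.1, -294.4, 328.4]
eef_rot: [0.158, 2.784, -0.034]
ft_force: [0.3, -0.7, -3.0]
grip_width: 0.5
finger_force: 62.4
```

>>> jog_arm --pt "0.036 0.09 -0.006 -0.0006 0 -0.0016" --pt "0.036 0.091 -0.006 -0.0006 0 -0.0016" --pt "0.068 0.182 -0.01 -0.0012 0 -0.0033" --pt "0.065 0.184 -0.009 -0.0012 0 -0.0033" --pt "0.061 0.185 -0.008 -0.0012 0 -0.0033" --pt "0.057 0.187 -0.006 -0.0012 0 -0.0033" --pt "0.053 0.188 -0.005 -0.0012 0 -0.0033" --pt "0.049 0.189 -0.003 -0.0012 0 -0.0033"

```text
time_s: 14.85
tcp_pos: [442.4, -27.1, 302.5]
eef_rot: [-0.058, 2.796, 0.013]
ft_force: [0.4, 1.0, -4.1]
grip_width: 0.502
finger_force: 62.7
```

>>> jog_arm --pt "0.045 0.19 -0.002 -0.0012 0 -0.0033" --pt "0.02 0.095 0 -0.0006 0 -0.0017" --pt "0.02 0.095 0 -0.0006 0 -0.0017" --pt "0 0 0 0 0 0" --pt "0 0 0 0 0 0" --pt "0 0 0 0 0 0" --pt "0 0 0 0 0 0"

```text
time_s: 15.55
tcp_pos: [425.3, 44.7, 299.8]
eef_rot: [-0.117, 2.791, 0.02]
ft_force: [0.2, -0.3, -4.0]
grip_width: 0.499
finger_force: 62.9
```

Run:
```python
from hs import *
from fit import sel,rect
hcoord()
s=snap('scene');cv2.imwrite('pics/i.png',cv2.resize(s['color'][60:310,160:480],(800,600)))
for n in ['scene','wrist']:
    s=snap(n);W=cloud(s);H=tcp()@np.linalg.inv(np.load('G3.npy'));C=(W-H[:3,3])@H[:3,:3]
    P=sel(C,[-30,-40,178],[30,40,195])
    if len(P)>9: print(n,'padtop',len(P),rect(P[:,:2]),np.median(P[:,2]),np.polyfit(P[:,0],P[:,2],1).round(3),np.polyfit(P[:,1],P[:,2],1).round(3))
to(-106,0,112,25)
```

```text
headset in stand [-250.6   -0.7  123.4] [-0.23  0.19  0.  ] [ 0.2 -0.3 -4. ] 15.55
scene padtop 161 (array([ 2. , -2.9]), array([27. , 69.9]), 2.5) 186.1646258975816 [ -0.22 187.23] [2.90000e-02 1.86271e+02]
wrist padtop 7072 (array([-0.3, -1.2]), array([29.4, 70.3]), 0.3) 186.34568941953717 [9.4000e-02 1.8629e+02] [2.00000e-03 1.85872e+02]
n 6 dist 144.2 deg 0.3
[-0.1092, 0.0013, 0.0502, -0.0, -0.0001, -0.0001]
[-0.1091, 0.0012, 0.0502, -0.0, -0.0001, -0.0001]
[-0.1091, 0.0011, 0.0503, -0.0, -0.0001, -0.0001]
[-0.1091, 0.001, 0.0503, -0.0, -0.0001, -0.0001]
[-0.1091, 0.001, 0.0504, -0.0, -0.0001, -0.0001]
[-0.1091, 0.0009, 0.0504, -0.0, -0.0001, -0.0001]
```

View pics/i.png

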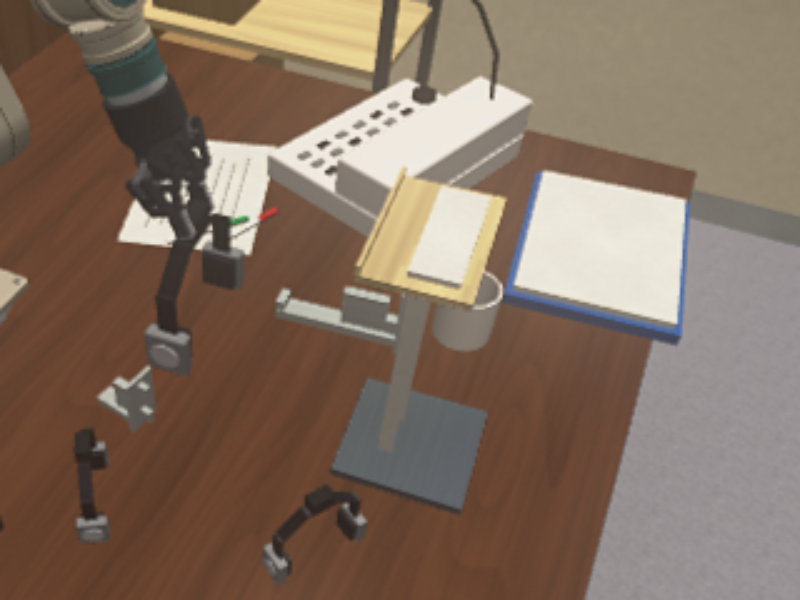

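The headset (185,290) hangs upright in the gripper, in front of the mounted arm (tip 285,300) and clear of the spare. Moving forward over the saddle.

>>> jog_arm --pt "-0.055 0.002 0.025 0 0 0" --pt "-0.109 0.001 0.05 0 0 0" --pt "-0.109 0.001 0.05 0 0 0" --pt "-0.109 0.001 0.05 0 0 0" --pt "-0.109 0.001 0.05 0 0 0" --pt "-0.109 0.001 0.05 0 0 0" --pt "-0.055 0 0.025 0 0 0" --pt "0 0 0 0 0 0"

```text
time_s: 16.5
tcp_pos: [570.2, 58.7, 288.3]
eef_rot: [-0.119, 2.79, 0.021]
ft_force: [-1.0, -0.2, -3.7]
grip_width: 0.5
finger_force: 63.0
```

>>> jog_arm --pt "0 0 0 0 0 0" --pt "0 0 0 0 0 0" --pt "0 0 0 0 0 0"

```text
time_s: 16.8
tcp_pos: [567.6, 58.8, 288.8]
eef_rot: [-0.119, 2.79, 0.021]
ft_force: [0.4, 0.7, -2.9]
grip_width: 0.498
finger_force: 63.0
```

Run:
```python
from hs import *
hcoord();to(-104,0,53,15)
```

```text
headset in stand [-107.5    0.7  112.4] [-0.17  0.15  0.  ] [ 0.4  0.7 -2.9] 16.8
n 4 dist 59.5 deg 0.2
[0.0219, -0.0008, 0.0711, -0.0, -0.0001, -0.0001]
[0.0219, -0.0008, 0.0711, -0.0, -0.0001, -0.0001]
[0.022, -0.0008, 0.071, -0.0, -0.0001, -0.0001]
[0.022, -0.0008, 0.071, -0.0, -0.0001, -0.0001]
```

>>> jog_arm --pt "0.022 -0.001 0.071 0 0 0" --pt "0.022 -0.001 0.071 0 0 0" --pt "0.022 -0.001 0.071 0 0 0" --pt "0.022 -0.001 0.071 0 0 0" --pt "0 0 0 0 0 0" --pt "0 0 0 0 0 0" --pt "0 0 0 0 0 0"

```text
time_s: 17.5
tcp_pos: [572.2, 58.2, 230.9]
eef_rot: [-0.119, 2.787, 0.02]
ft_force: [-0.3, 1.1, -2.2]
grip_width: 0.502
finger_force: 62.9
```

Run:
```python
from hs import *
hcoord();to(-104,0,48.5,2)
```

```text
headset in stand [-102.5   -0.3   54.5] [-0.16 -0.   -0.01] [-0.3  1.1 -2.2] 17.5
n 4 dist 6.2 deg 0.2
[0.0043, 0.0004, 0.0064, -0.0, 0.0, -0.0001]
[0.0043, 0.0004, 0.0064, -0.0, 0.0, -0.0001]
[0.0043, 0.0004, 0.0064, -0.0, 0.0, -0.0001]
[0.0043, 0.0004, 0.0064, -0.0, 0.0, -0.0001]
```

>>> jog_arm --pt "0.0035 0 0.0065 0 0 0" --pt "0.0035 0 0.0065 0 0 0" --pt "0.0035 0 0.0065 0 0 0" --pt "0.0035 0 0.0065 0 0 0" --pt "0 0 0 0 0 0" --pt "0 0 0 0 0 0" --pt "0 0 0 0 0 0"

```text
time_s: 18.2
tcp_pos: [571.1, 58.2, 224.8]
eef_rot: [-0.119, 2.788, 0.02]
ft_force: [-5.5, 0.5, 6.0]
grip_width: 0.5
finger_force: 64.2
```

Run:
```python
from hs import *
hcoord()
```

```text
headset in stand [-103.7   -0.3   48.3] [-0.16  0.04 -0.01] [-5.5  0.5  6. ] 18.2
```

>>> jog_arm --pt "-0.001 0 -0.003 0 0 0" --pt "0 0 0 0 0 0" --pt "0 0 0 0 0 0"

```text
time_s: 18.5
tcp_pos: [571.1, 58.1, 224.8]
eef_rot: [-0.119, 2.789, 0.02]
ft_force: [-3.5, -0.4, 4.6]
grip_width: 0.505
finger_force: 64.0
```

>>> jog_arm --pt "0 0 0 0 0 0" --pt "0 0 0 0 0 0" --pt "0 0 0 0 0 0" --pt "0 0 0 0 0 0" --pt "0 0 0 0 0 0" --hand 0.8

```text
time_s: 19.0
tcp_pos: [570.5, 58.2, 223.9]
eef_rot: [-0.119, 2.79, 0.021]
ft_force: [0.1, 0.1, 0.1]
grip_width: 0.801
finger_force: 0.0
```

>>> jog_arm --pt "0 0 -0.05 0 0 0" --pt "0 0 -0.1 0 0 0" --pt "0 0 -0.15 0 0 0" --pt "0 0 -0.15 0 0 0" --pt "0 0 -0.15 0 0 0" --pt "0 0 0 0 0 0" --pt "0 0 0 0 0 0" --pt "0 0 0 0 0 0"

```text
time_s: 19.8
tcp_pos: [529.1, 54.7, 336.0]
eef_rot: [-0.119, 2.791, 0.021]
ft_force: [0.9, -0.3, -0.5]
grip_width: 0.797
finger_force: 0.0
```

Run:
```python
from hs import *
from fit import sel,rect
s0=snap('scene');H=St@T(np.eye(3),[-103.5,0,49])
im=s0['color'][60:310,200:440]
s=snap('wrist');W=cloud(s);C=(W-H[:3,3])@H[:3,:3]
P=sel(C,[-30,-23,175],[30,23,200]);print('pad',rect(P[:,:2]),np.median(P,0),np.polyfit(P[:,0],P[:,2],1).round(3),np.polyfit(P[:,1],P[:,2],1).round(3))
D=(W-St[:3,3])@St[:3,:3]
for nm,lo,hi in [('ribtop',[-68,-9,242],[-22,9,257]),('tip',[-155,-20,205],[-130,20,225])]:
    p=sel(D,lo,hi);print(nm,len(p),np.median(p,0),rect(p[:,:2]) if len(p)>5 else '')
cv2.imwrite('pics/j.png',np.hstack([cv2.resize(im,(400,400)),cv2.resize(s['color'],(400,400))]))
```

```text
pad (array([ 0.2, -1. ]), array([44.1, 26.9]), 89.3) [ -4.2526839   -0.80895302 185.67759448] [  0.202 185.282] [-2.00000e-03  1.84629e+02]
ribtop 551 [-4.74934647e+01 -1.51316712e-01  2.48732164e+02] (array([-45.3,  -0.1]), array([11.9, 45.1]), 89.2)
tip 473 [-142.48673713   -0.65065818  211.62773729] (array([-140.9,   -0.4]), array([10.3, 23.7]), 0.4)
```

View pics/j.png

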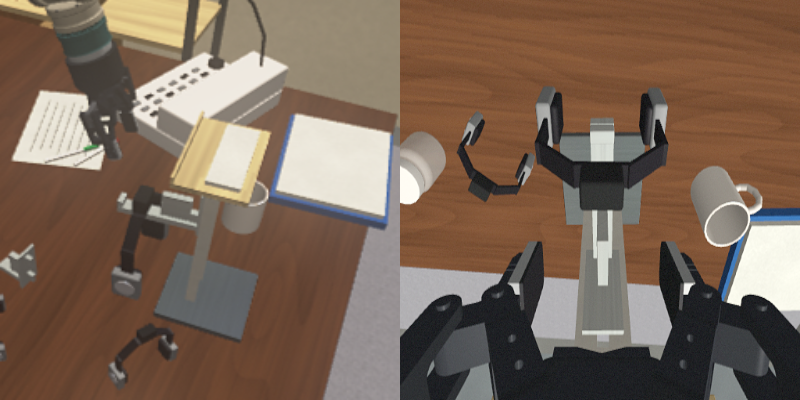

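The headset hangs level on the arm between rib and tip (left 145,215; right 600,185), and the gripper is clear. I'm letting it settle briefly, then handing in.

>>> jog_arm --pt "0 0 -0.1 0 0 0" --pt "0 0 0 0 0 0" --pt "0 0 0 0 0 0" --pt "0 0 0 0 0 0" --pt "0 0 0 0 0 0" --pt "0 0 0 0 0 0" --pt "0 0 0 0 0 0"

```text
time_s: 20.6
tcp_pos: [522.7, 54.1, 355.2]
eef_rot: [-0.119, 2.791, 0.021]
ft_force: [0.5, 0.6, -0.9]
grip_width: 0.796
finger_force: 0.0
```

```bash
python3 -c "
from h import *
print(bot.job_done())"
```

```text
the job is handed in; nothing more can be done
None
```

The long hanger is seated in the top two slots, the headset hangs level on its arm between rib and tip, and I handed the job in at about 20.6 s; the hand-in gave no verdict.

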